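Slide the bottle carrier home into its bay

TASK

Push the heavy blue bottle carrier across the bench into the white parking bay, square and fully home against the black stop, then leave it. Push on the blue carrier itself, low enough that it slides and does not tip; do not touch the bottles, do not lift or carry anything, and leave the sample tin and the brass weight where they stand.

Things in the scene. Friction and masses are not known exactly. Their poses are not given: they have to be found in the camera images.
- crate: Blue open plastic box, loose; 130 mm along x, 200 along y, rim at 70 mm, flat upright faces from 6 mm up, on four inset rubber feet (x +-20, y +-85 mm, 16 mm wide). Origin: centre of the feet's underside; z up. 1.2 to 1.7 kg; slides at 6 to 12 N; pushed along x above some 38 mm it tips. Starts before the bay's mouth, up to 70 mm to one side, its x within 0.2 rad of the bay's x.
- bottle_left: Amber bottle, black cap, 68 mm diameter, fixed upright in the carrier at its y = +38 mm, top 165 mm above the bench; origin at the centre of its underside. Bottle sides stand 31 mm inside the carrier's long faces and 28 mm inside its ends: above the rim a gripper body must not overhang the face further than that, tilt the tool if it would.
- bottle_right: The same kind of bottle, fixed in the carrier at its y = -38 mm.
- bay: Fixed slippery white nylon bars 26 mm high, 14 mm thick, no floor, open toward the robot (its -x). Origin, at bench level: where the carrier's origin is when home. Black stop face at x +65 mm. Inner side faces at y +-105 mm (+-104 at the neck) from x +10 mm to the stop; ahead of them they flare to y +-118 mm at x -34 mm (foremost point), outermost y +-131 mm.
- tin: Bystander, loose: open white metal sample tin with dark contents, 57 mm diameter, 35 mm high, to the left of the bay; origin at the centre of its underside.
- brass_weight: Bystander, loose: brass knob weight, 33 mm diameter, 40 mm high, to the right of the bay; origin at the centre of its underside.
There are look-alikes about, which are no part of the job. Of the things that look like the crate, the larger one is meant.

How it is judged:
At the end, for the whole second after the job is handed in: The carrier stands upright and at rest on the bench, inside the bay, its origin within 6 mm of home along the bay's x (against the stop) and 8 mm across, its axes within 0.05 rad of the bay's (x of crate in the frame of bay between -0.006 and 0.006 m and y of crate in the frame of bay between -0.008 and 0.008 m and angle between the x axis of crate and the x axis of bay, either way round below 0.05 rad and angle between crate's own z axis and vertical below 0.03 rad and height (world z) of crate below 0.004 m and linear speed of crate below 0.01 m/s); the robot touches nothing.
It fails at once if the carrier tips (more than 0.15 rad from upright) (angle between crate's own z axis and vertical above 0.15 rad).
It fails at once if the carrier is lifted (origin more than 12 mm above the bench) (height (world z) of crate above 0.012 m).
It fails at once if the robot pushes on a bottle (more than 1 N) (contact force between any of the arm, the fingers and bottle_left above 1 N or contact force between any of the arm, the fingers and bottle_right above 1 N).
It fails at once if the tin or the brass weight is moved by more than 12 mm (distance of any of tin, brass_weight from where it was at the start of the episode above 0.012 m).
It also fails if it takes over 61 s, if anything falls off the work surface, if the arm or the gripper's body presses on something with over 40 N, if the wrist force passes 120 N, or if a joint passes its speed limit or range.

ROBOT

A 6-joint arm with a two-finger parallel gripper is mounted at the origin on a cart in front of the work surface, level with it; the furniture and walls round the work are solid. World frame = base frame: x ahead of the robot, y to its left, z up, the work surface at z = 0. Lengths are in m, angles in rad, forces in N, time in s.
With the tool pointing down it reaches from about 0.425 to 0.925 m from the base axis. Payload 12.5 kg.
Tool frame: the origin (TCP) lies at the very end of the fingers, on their centre line; the grasp point (between the pads) lies 19 mm behind it (robot.grasp_offset is the distance from the TCP to the grasp point, in m); z points along the fingers, y is the line along which they close (so a half turn about z gives the same grasp; the last joint's range is limited). The gripper opens to 85 mm and grips with 20 to 120 N. Pads are 22 mm wide; open, the fingers measure 114 mm over their backs; the gripper's body (76 mm by 85 mm) begins 54 mm behind the grasp point. The pads swing forward as they close: fully open they stand 13 mm farther back than shut.
Start: joints at [1.23, 0.491, 1.559, -0, 1.092, -0.106], TCP at [0.145, 0.608, 0.231] pointing down, gripper open.
Joint ranges: [-3.1, 3.1], [-0.84, 2.19], [0.05, 2.79], [-1.13, 4.28], [0.06, 2.93], [-2.69, 2.69]. Speed limits (rad/s): [2.22, 2.22, 2.79, 3.14, 3.14, 3.14].

INTERFACE

Orientations are given as a rotation vector (axis times angle).
In Python, from cell import robot, eyes, hand_in gives the robot as it stands.
- The arm moves only by the shell command python3 -m pendant 'ROWS'. ROWS is JSON, a list of rows, each a list of 7 numbers: the shift along the tool's x, y, z in units of 50 mm (1.0 is 50 mm), then the turn, a rotation vector about the tool's x, y, z in units of 8 degrees (1.0 is 8 degrees), then the finger opening in mm, from 0 to 85.4. In form: [[tx, ty, tz, ax, ay, az, grip], ...]. A call has exactly 8 rows; each row shifts and turns the commanded pose from where the row before left it, along the tool's axes as they then stand; what a row does not reach is not made up. A row lasts 1/8 s, in which the tool goes at most 62.5 mm and 10.7 degrees, less where a joint would pass 70% of its speed; a pose out of reach is approached as far as the arm can. A call is refused whole if a number of a shift passes 1 or a number of a turn 1, either way. A call with a gripper value outside its range is refused whole. The fingers move at their own pace and stop on an object; the grip force is fixed at half the most. Time passes only in rows, so rows that do not move let the fingers close, or fill a call up. It gives the time, the measured TCP pose, the force, the opening and the grip force at its end, in the units of the state.
- robot.sense(): the state, without advancing time (a new reading comes with each control period).
- eyes.camera(name): name is "scene" or "side" or "wrist"; returns the picture (420x560x3 uint8, red, green, blue); there is no depth.
- eyes.camera_params(name): a dict with "intrinsics" (3x3 intrinsics, pixels), "cam_to_world" (4x4, takes a point from camera to world coordinates). Camera axes: x right, y down, z forward; pixel columns grow to the right and rows downward; lengths in m; the calibration is good to about 2 mm. A picture is of the moment at which its call begins: read the wrist's pose just before it. camera_params takes no time and is no camera call; for the wrist camera it gives the pose at the moment of the call.
- hand_in(): hands the job in; it is judged then, once.
The state is a dict: "clock": time; "qpos": joint angles; "joint_vel": joint speeds; "joint_efforts": joint torques, N m; "eef_pos": TCP position; "tcp_rot": TCP orientation; "ft_force": force on the tool from outside, world axes, zero at the start; "wrist_torque": the same for the moment, N m; "finger_gap": finger opening in m; "grip_force": force on a finger pad.
Only numpy, scipy, OpenCV 4.12 (cv2) and the standard library are available. Lean on these libraries where they do the work, as an engineer would, in place of code of your own. Each camera call takes 0.05 s, during which the arm holds its last target. There are 200 camera calls.

## Working session

There is one attempt and no reset: what is moved stays moved. The work goes in short steps, Python scripts to look and compute and a shell command to move; the robot and the scene stay as the last step left them, time stands still between calls to the robot, and variables do not carry over. Pictures are saved under pics/ and viewed, at most 10 in all, crops included, and the job is handed in when it is done.

```bash
mkdir -p pics; ls; python3 - <<'E'
from cell import robot, eyes
import cv2,numpy as np
s=robot.sense();print(s['clock'],s['eef_pos'],s['tcp_rot'],s['qpos'])
for n in('scene','side'):
    cv2.imwrite(f'pics/{n}0.png',eyes.camera(n)[:,:,::-1]);p=eyes.camera_params(n);print(n,np.round(p['intrinsics'],1).tolist(),np.round(p['cam_to_world'],4).tolist())
E
```

```text
pics
0.0 [0.14528673 0.60764588 0.23071156] [-3.67876376e-01 -3.11971835e+00  1.74282983e-03] [ 1.23042699e+00  4.91581386e-01  1.55945705e+00  7.84763326e-06
  1.09169357e+00 -1.05617566e-01]
scene [[529.9, 0.0, 282.1], [0.0, 529.9, 206.9], [0.0, 0.0, 1.0]] [[0.878, -0.2147, 0.4277, 0.0909], [-0.4785, -0.4156, 0.7735, -0.8886], [0.0117, -0.8839, -0.4676, 0.6103], [0.0, 0.0, 0.0, 1.0]]
side [[455.4, 0.0, 275.6], [0.0, 455.4, 202.4], [0.0, 0.0, 1.0]] [[0.916, -0.2241, 0.3327, 0.3134], [-0.4005, -0.5571, 0.7275, -0.6078], [0.0223, -0.7996, -0.6001, 0.5899], [0.0, 0.0, 0.0, 1.0]]
```

View pics/scene0.png

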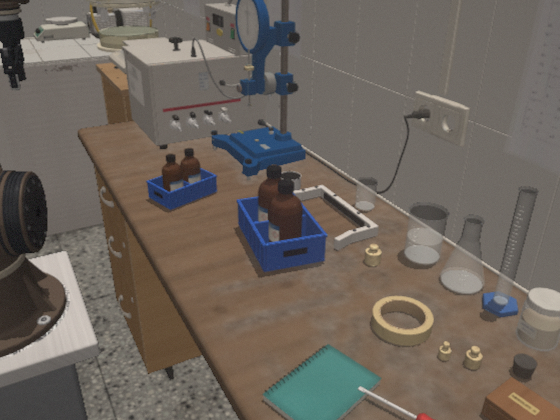

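View pics/side0.png

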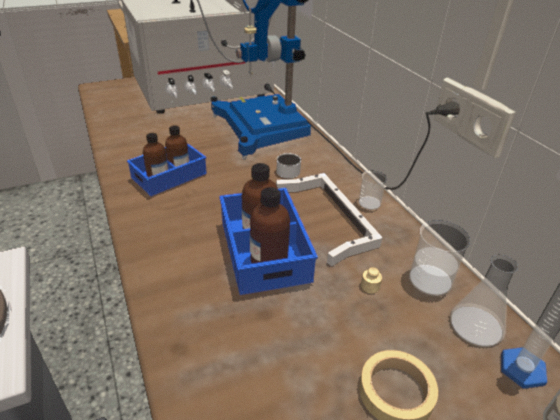

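Two blue boxes: side (267,238) is the larger, in front of the bay, so it is the crate. The one at (168,168) is smaller and off to the left, a look-alike. The tin is at (288,166) beside the bay, and the weight is at (372,281). I'll confirm with an enlarged crop and measure the corners there.

```bash
python3 - <<'E'
import cv2
im=cv2.imread('pics/side0.png')[145:300,205:405]
cv2.imwrite('pics/c1.png',cv2.resize(im,None,fx=3.8,fy=3.8,interpolation=cv2.INTER_CUBIC))
im=cv2.imread('pics/scene0.png')[160:275,225:385]
cv2.imwrite('pics/c2.png',cv2.resize(im,None,fx=5,fy=5,interpolation=cv2.INTER_CUBIC))
E
```

```text
(no output)
```

View pics/c1.png

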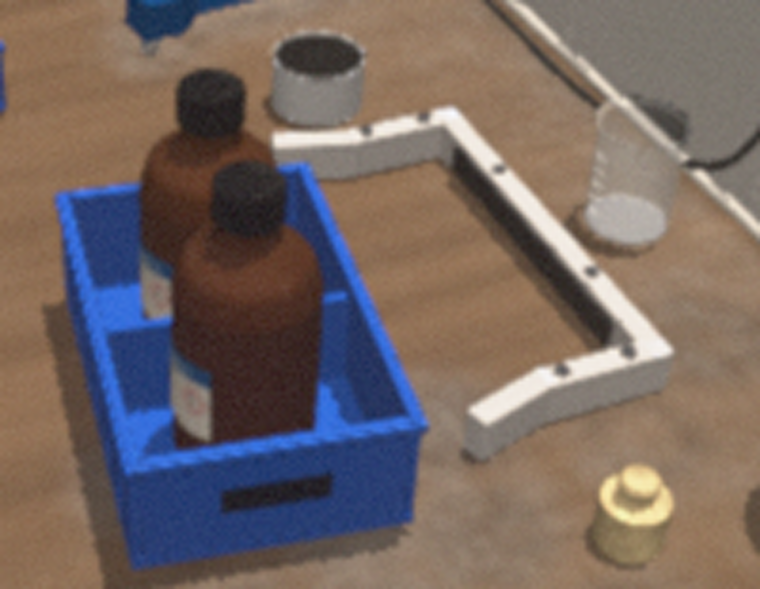

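View pics/c2.png

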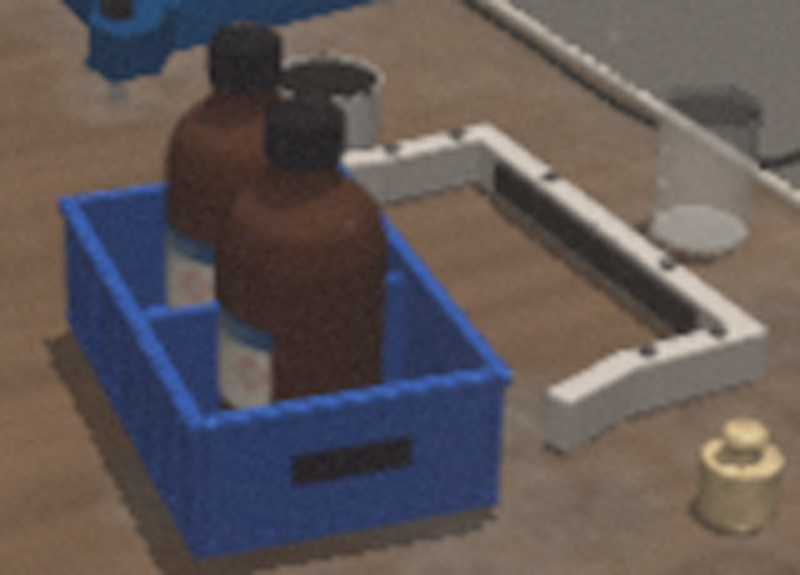

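Confirmed: the large crate holds two bottles. Next: rim corners at z=0.07 and bay outer back corners at z=0.026, in both views.

```bash
cat > h.py <<'E'
import numpy as np
from cell import robot, eyes
def ray(n,uv,z):
    p=eyes.camera_params(n);K=np.array(p['intrinsics']);T=np.array(p['cam_to_world'])
    d=T[:3,:3]@np.linalg.solve(K,[uv[0],uv[1],1]);o=T[:3,3]
    return (o+d*(z-o[2])/d[2])[:2]
def fit(model,pts):
    "rigid 2D fit: returns origin, angle, residual"
    m=np.array(model,float);p=np.array(pts);a=m-m.mean(0);b=p-p.mean(0)
    th=np.arctan2((a[:,0]*b[:,1]-a[:,1]*b[:,0]).sum(),(a*b).sum())
    R=np.array([[np.cos(th),-np.sin(th)],[np.sin(th),np.cos(th)]])
    o=p.mean(0)-R@m.mean(0)
    return o,th,(p-o-m@R.T)
E
python3 - <<'E'
from h import *
S=lambda u,v,z:ray('side',(205+u/3.8,145+v/3.8),z)
C=lambda u,v,z:ray('scene',(225+u/5,160+v/5),z)
pr=lambda n,f:print(n,np.round(f[0],4),round(f[1],4),np.round(f[2]*1000,1).tolist())
pr('crate side',fit([(-.065,.1),(.065,.1),(.065,-.1),(-.065,-.1)],[S(57,195,.07),S(308,166,.07),S(426,427,.07),S(127,471,.07)]))
pr('crate scene',fit([(-.065,.1),(.065,-.1),(-.065,-.1)],[C(60,203,.07),C(511,376,.07),C(205,427,.07)]))
B=[(.079,.119),(.079,-.119),(-.034,-.131)]
pr('bay side',fit(B,[S(456,107,.026),S(673,351,.026),S(487,432,.026)]))
pr('bay scene',fit(B,[C(485,124,.026),C(768,330,.026),C(558,405,.026)]))
print('tin',S(318,55,.035),'brass',S(641,480,.04),C(746,432,.04))
E
```

```text
crate side [ 0.5575 -0.0304] -0.1752 [[-1.0, 0.9], [0.1, -0.6], [0.6, -0.8], [0.2, 0.6]]
crate scene [ 0.5597 -0.0316] -0.1556 [[-0.8, 0.1], [-1.3, -1.1], [2.2, 1.0]]
bay side [0.6919 0.0176] -0.0185 [[1.2, -0.1], [-0.1, 2.8], [-1.1, -2.6]]
bay scene [0.6929 0.0203] -0.0206 [[-0.2, -0.5], [2.6, 0.3], [-2.4, 0.1]]
tin [0.71593204 0.20571387] brass [ 0.69427187 -0.1803634 ] [ 0.6963053  -0.18117228]
```

```bash
cat >> h.py <<'E'
from scipy.spatial.transform import Rotation as Ro
def go(p,xyaw,tilt=0):
    "delta to target in tool units; tool x along yaw (rad), z down, tilt about tool y"
    s=robot.sense();R=Ro.from_rotvec(s['tcp_rot']);c,n=np.cos(xyaw),np.sin(xyaw)
    Rt=Ro.from_matrix(np.array([[c,n,0],[n,-c,0],[0,0,-1]]))*Ro.from_euler('y',tilt)
    print('t',round(s['clock'],2),'pos',np.round(s['eef_pos'],4),'F',np.round(s['ft_force'],1))
    print('shift units',np.round(R.inv().apply(np.array(p)-s['eef_pos'])/.05,2),'turn units',np.round(np.degrees((R.inv()*Rt).as_rotvec())/8,2),'shift units after turn',np.round(Rt.inv().apply(np.array(p)-s['eef_pos'])/.05,2))
E
python3 -m pendant '[[0,0,-0.4,0,0,0.97,60],[0,0,0,0,0,0.97,60],[0,0,0,0,0,0.97,60],[0,0,0,0,0,0.97,60],[0,0,0,0,0,0.97,60],[0,0,0,0,0,0.97,60],[0,0,0,0,0,0.97,60],[0,0,0,0,0,0.97,60]]'
python3 -c "
from h import *
go((.45,.25,.25),np.pi/2-.0195)"
```

```text
clock: 1.1
eef_pos: [0.1454, 0.6077, 0.2509]
tcp_rot: [1.929, 2.479, -0.001]
ft_force: [-0.3, 0.1, 0.8]
finger_gap: 0.0601
grip_force: 0.0
t 1.1 pos [0.1454 0.6077 0.2509] F [-0.3  0.1  0.8]
shift units [-8.43  4.15  0.02] turn units [-0.    0.    1.92] shift units after turn [-7.03  6.23  0.02]
```

```bash
python3 -m pendant '[[0,0,0,0,0,0.96,60],[0,0,0,0,0,0.96,60],[-0.9,0.8,0,0,0,0,60],[-0.9,0.8,0,0,0,0,60],[-0.9,0.8,0,0,0,0,60],[-0.9,0.8,0,0,0,0,60],[-0.9,0.8,0,0,0,0,60],[-0.9,0.8,0,0,0,0,60]]'
python3 -c "
from h import *
go((.55,-.25,.25),np.pi/2-.0195)"
```

```text
clock: 2.1
eef_pos: [0.3821, 0.3325, 0.2513]
tcp_rot: [-2.239, -2.204, 0.0]
ft_force: [0.4, 1.1, -0.9]
finger_gap: 0.0599
grip_force: 0.0
t 2.1 pos [0.3821 0.3325 0.2513] F [ 0.4  1.1 -0.9]
shift units [-11.6    3.54   0.02] turn units [-0.   -0.    0.03] shift units after turn [-11.58   3.58   0.03]
```

```bash
python3 -m pendant '[[-1,0.45,0,0,0,0,60],[-1,0.45,0,0,0,0,60],[-1,0.45,0,0,0,0,60],[-1,0.45,0,0,0,0,60],[-1,0.45,0,0,0,0,60],[-1,0.45,0,0,0,0,60],[-1,0.45,0,0,0,0,60],[-1,0.45,0,0,0,0,60]]'
python3 -m pendant '[[-1,0,0,0,0,0,60],[-1,0,0,0,0,0,60],[-1,0,0,0,0,0,60],[-0.6,0,0,0,0,0,60],[0,0,0,0,0.65,0,60],[0,0,0,0,0.65,0,60],[0,0,0,0,0,0,60],[0,0,0,0,0,0,60]]'
python3 -c "
from h import *
go((.55,-.21,.012),np.pi/2-.0195,.18)"
```

```text
clock: 3.1
eef_pos: [0.5553, -0.0704, 0.2511]
tcp_rot: [-2.239, -2.204, 0.0]
ft_force: [-0.1, 0.9, 0.6]
finger_gap: 0.0598
grip_force: 0.0
clock: 4.1
eef_pos: [0.552, -0.2484, 0.2511]
tcp_rot: [-2.144, -2.111, -0.193]
ft_force: [0.4, -0.3, 1.0]
finger_gap: 0.0601
grip_force: 0.0
t 4.1 pos [ 0.552  -0.2484  0.2511] F [ 0.4 -0.3  1. ]
shift units [-0.1  -0.05  4.84] turn units [-0.01 -0.    0.03] shift units after turn [-0.1  -0.05  4.84]
```

```bash
python3 -m pendant '[[0,0,0.9,0,0,0,60],[0,0,0.9,0,0,0,60],[0,0,0.9,0,0,0,60],[0,0,0.9,0,0,0,60],[0,0,0.7,0,0,0,60],[0,0,0.4,0,0,0,60],[0,0,0.13,0,0,0,60],[0,0,0,0,0,0,60]]'
python3 -m pendant '[[0.2,0,0.036,0,0,0,60],[0.2,0,0.036,0,0,0,60],[0.2,0,0.036,0,0,0,60],[0.2,0,0.036,0,0,0,60],[0.2,0,0.036,0,0,0,60],[0.2,0,0.036,0,0,0,60],[0.2,0,0.036,0,0,0,60],[0.2,0,0.036,0,0,0,60]]'
python3 -c "
from h import *
import cv2
go((.55,-.09,.012),np.pi/2-.0195,.18)
im=eyes.camera('side')[:,:,::-1][120:300,180:410]
cv2.imwrite('pics/c3.png',cv2.resize(im,None,fx=3.3,fy=3.3,interpolation=cv2.INTER_CUBIC))"
```

```text
clock: 5.1
eef_pos: [0.553, -0.2047, 0.0141]
tcp_rot: [-2.143, -2.112, -0.195]
ft_force: [-1.2, -0.1, -0.2]
finger_gap: 0.0601
grip_force: 0.0
clock: 6.1
eef_pos: [0.5549, -0.1244, 0.0141]
tcp_rot: [-2.147, -2.112, -0.196]
ft_force: [1.4, -8.3, -1.7]
finger_gap: 0.0602
grip_force: 4.0
t 6.1 pos [ 0.5549 -0.1244  0.0141] F [ 1.4 -8.3 -1.7]
shift units [ 0.67 -0.11  0.16] turn units [0.01 0.   0.02] shift units after turn [ 0.67 -0.11  0.16]
```

View pics/c3.png

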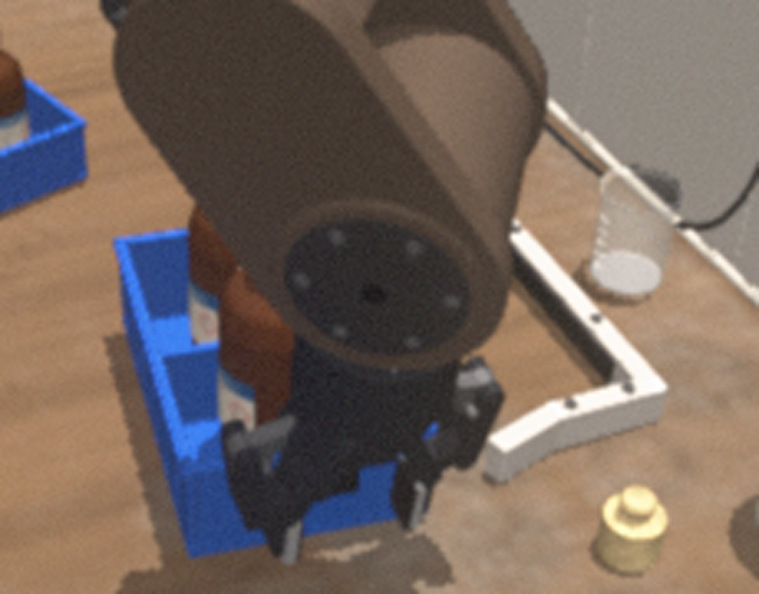

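The fingers push low on the crate's end; its rim corners are at crop (118,240) and (190,460), and the bay mouth is still clear. I'll finish the sideways push, back off and look.

```bash
python3 -m pendant '[[0.1,0,0.018,0,0,0,60],[0.1,0,0.018,0,0,0,60],[0.1,0,0.018,0,0,0,60],[0.1,0,0.018,0,0,0,60],[0.1,0,0.018,0,0,0,60],[0.1,0,0.018,0,0,0,60],[0.08,0,0.015,0,0,0,60],[0,0,0,0,0,0,60]]'
python3 -m pendant '[[-0.4,0,-0.07,0,0,0,60],[-0.6,0,-0.1,0,0,0,60],[-0.6,0,-0.1,0,0,0,60],[0,0,-0.9,0,0,0,85],[0,0,-0.9,0,0,0,85],[0,0,-0.9,0,0,0,85],[0,0,-0.9,0,0,0,85],[0,0,-0.9,0,0,0,85]]'
python3 -m pendant '[[-0.8,0,0,0,-0.7,0,85],[-0.8,0,0,0,-0.7,0,85],[0,0,0,0,0,0.97,85],[0,0,0,0,0,0.97,85],[0,0,0,0,0,0.97,85],[0,0,0,0,0,0.97,85],[0,0,0,0,0,0.97,85],[0,0,0,0,0,0.97,85]]'
python3 -c "
from h import *
import cv2
go((.42,-.2,.25),-.0195,0)
im=eyes.camera('side')[:,:,::-1][135:300,195:405]
cv2.imwrite('pics/c4.png',cv2.resize(im,None,fx=3.6,fy=3.6,interpolation=cv2.INTER_CUBIC))"
```

```text
clock: 7.15
eef_pos: [0.5552, -0.0896, 0.0141]
tcp_rot: [-2.145, -2.111, -0.196]
ft_force: [1.7, -4.0, -2.3]
finger_gap: 0.0598
grip_force: 2.1
clock: 8.15
eef_pos: [0.552, -0.2121, 0.2358]
tcp_rot: [-2.144, -2.109, -0.195]
ft_force: [0.2, -0.5, 0.4]
finger_gap: 0.0852
grip_force: 0.0
clock: 9.15
eef_pos: [0.5508, -0.291, 0.2236]
tcp_rot: [2.919, 1.128, -0.009]
ft_force: [0.4, 1.2, -0.1]
finger_gap: 0.0849
grip_force: 0.0
t 9.15 pos [ 0.5508 -0.291   0.2236] F [ 0.4  1.2 -0.1]
shift units [-0.72 -3.1  -0.55] turn units [0.09 0.04 5.42] shift units after turn [-2.65 -1.77 -0.53]
```

View pics/c4.png

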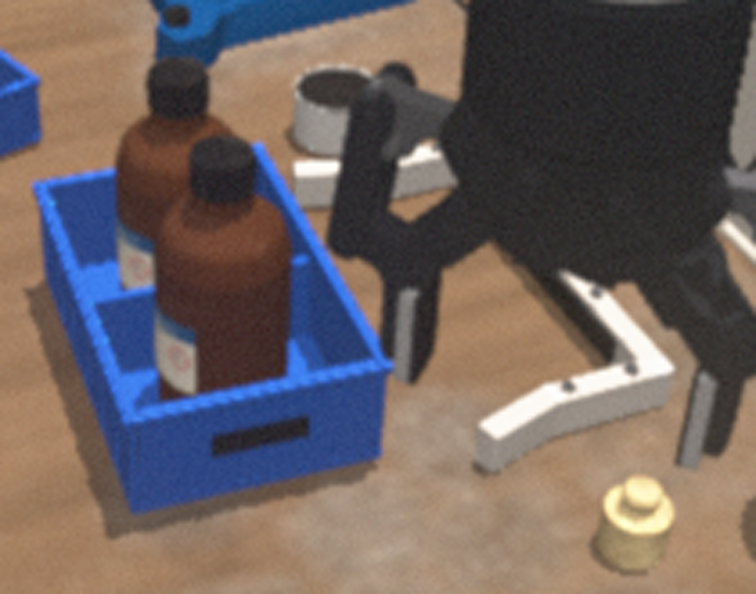

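The crate has moved left. Its rim corners are at crop (36,186), (262,147), (389,368) and (130,415), and the bay is unmoved.

```bash
python3 - <<'E'
from h import *
S=lambda u,v,z:ray('side',(195+u/3.6,135+v/3.6),z)
o,th,r=fit([(-.065,.1),(.065,.1),(.065,-.1),(-.065,-.1)],[S(36,186,.07),S(262,147,.07),S(389,367,.07),S(130,416,.07)])
print(o,th,np.round(r*1000,1).tolist())
b=np.array([.6923,.0187]);t=-.0195;d=o-b
print('in bay',np.cos(t)*d[0]+np.sin(t)*d[1],-np.sin(t)*d[0]+np.cos(t)*d[1],th-t)
go((.40,.02,.25),-.0195,0)
E
```

```text
[0.55032836 0.01880314] -0.08269192178054045 [[-1.2, -1.6], [-0.1, -1.2], [-1.0, -0.5], [2.3, 3.3]]
in bay -0.14194666244921583 -0.0026651470592455296 -0.06319192178054045
t 9.2 pos [ 0.5508 -0.291   0.2236] F [-0.3 -0.5  0.1]
shift units [ 1.9  -6.64 -0.61] turn units [0.09 0.04 5.38] shift units after turn [-3.14 -6.16 -0.53]
```

```bash
python3 -m pendant '[[0,0,-0.5,0.09,0.04,0.9,85],[0,0,0,0,0,0.9,85],[0,0,0,0,0,0.9,85],[0,0,0,0,0,0.9,85],[0,0,0,0,0,0.9,85],[0,0,0,0,0,0.88,85],[-0.5,-0.9,0,0,0,0,85],[-0.5,-0.9,0,0,0,0,85]]'
python3 -m pendant '[[-0.35,-0.9,0,0,0,0,85],[-0.35,-0.9,0,0,0,0,85],[-0.35,-0.9,0,0,0,0,85],[-0.35,-0.9,0,0,0,0,85],[0,-0.75,0,0,0,0,85],[0,0,0,0,0.65,0,85],[0,0,0,0,0.65,0,85],[0,0,0,0,0,0,85]]'
python3 -c "
from h import *
go((.44,.022,.012),-.0195,.18)"
```

```text
clock: 10.2
eef_pos: [0.5011, -0.1991, 0.2484]
tcp_rot: [3.141, -0.012, -0.007]
ft_force: [1.6, -0.5, -0.1]
finger_gap: 0.0848
grip_force: 0.0
clock: 11.2
eef_pos: [0.4333, 0.0184, 0.2491]
tcp_rot: [3.128, -0.011, 0.278]
ft_force: [-0.1, -0.6, 0.3]
finger_gap: 0.0849
grip_force: 0.0
t 11.2 pos [0.4333 0.0184 0.2491] F [-0.1 -0.6  0.3]
shift units [-0.7  -0.08  4.69] turn units [-0.01  0.02  0.09] shift units after turn [-0.72 -0.07  4.69]
```

```bash
python3 -m pendant '[[-0.12,-0.07,0.8,0,0,0.09,85],[-0.12,0,0.8,0,0,0,85],[-0.12,0,0.8,0,0,0,85],[-0.12,0,0.8,0,0,0,85],[-0.12,0,0.8,0,0,0,85],[-0.12,0,0.5,0,0,0,85],[0,0,0.18,0,0,0,85],[0,0,0,0,0,0,85]]'
python3 -c "
from h import *
go((.5,.022,.012),-.0195,.18)"
```

```text
clock: 12.2
eef_pos: [0.4427, 0.0223, 0.0148]
tcp_rot: [-3.128, 0.033, -0.272]
ft_force: [0.1, 0.3, -0.1]
finger_gap: 0.0849
grip_force: 0.0
t 12.2 pos [0.4427 0.0223 0.0148] F [ 0.1  0.3 -0.1]
shift units [ 1.12 -0.02  0.25] turn units [-0.02  0.05 -0.01] shift units after turn [ 1.12 -0.02  0.26]
```

```bash
python3 -m pendant '[[0.2,0,0.13,0,0,0,85],[0.2,0,0.036,0,0,0,85],[0.2,0,0.036,0,0,0,85],[0.2,0,0.036,0,0,0,85],[0.2,0,0.036,0,0,0,85],[0.2,0,0.036,0,0,0,85],[0.2,0,0.036,0,0,0,85],[0.1,0,0.018,0,0,0,85]]'
python3 -c "
from h import *
import cv2
go((.616,.02,.010),-.0195,.18)
im=eyes.camera('side')[:,:,::-1][135:300,195:405]
cv2.imwrite('pics/c5.png',cv2.resize(im,None,fx=3.6,fy=3.6,interpolation=cv2.INTER_CUBIC))"
```

```text
clock: 13.2
eef_pos: [0.5159, 0.0213, 0.0101]
tcp_rot: [-3.129, 0.032, -0.261]
ft_force: [-18.3, -0.3, 10.9]
finger_gap: 0.0851
grip_force: 9.2
t 13.2 pos [0.5159 0.0213 0.0101] F [-18.3  -0.3  10.9]
shift units [ 1.97 -0.01  0.33] turn units [-0.02  0.1  -0.01] shift units after turn [ 1.97 -0.01  0.36]
```

View pics/c5.png

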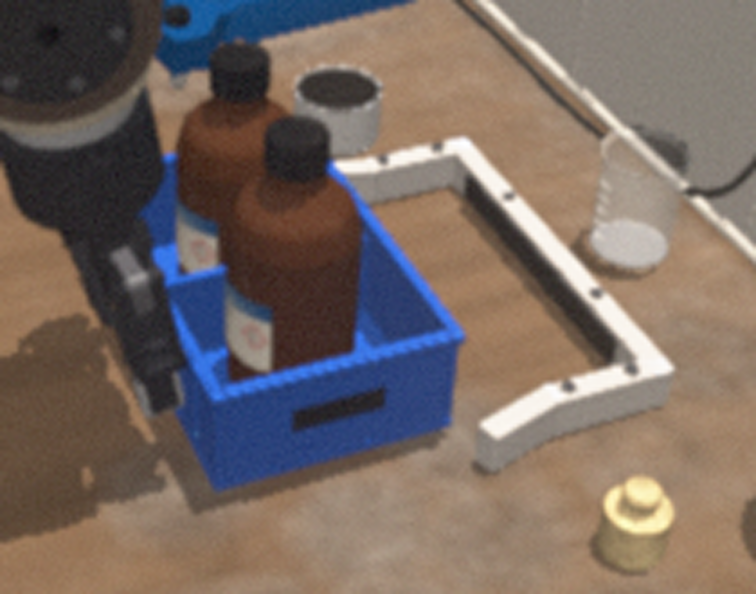

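The crate is squarely before the mouth. Its rim corners are at (215,398), (462,337) and (335,165); the bay's near tip is at (487,435). I'll check the numbers.

```bash
python3 - <<'E'
from h import *
S=lambda u,v,z:ray('side',(195+u/3.6,135+v/3.6),z)
o,th,r=fit([(.065,.1),(.065,-.1),(-.065,-.1)],[S(336,166,.07),S(463,336,.07),S(214,399,.07)])
print(o,th,np.round(r*1000,1).tolist())
b=np.array([.6923,.0187]);t=-.0195;d=o-b
print('in bay',np.cos(t)*d[0]+np.sin(t)*d[1],-np.sin(t)*d[0]+np.cos(t)*d[1],th-t)
print(robot.sense()['ft_force'],robot.sense()['wrist_torque'])
E
```

```text
[0.58932924 0.00933172] -0.08446224599924124 [[-8.0, -24.8], [4.4, 16.1], [3.6, 8.8]]
in bay -0.10276850890149536 -0.011374305542050798 -0.06496224599924123
[-14.32858247  -0.03316025  10.27559196] [0.23117897 2.06316985 0.11426725]
```

```bash
python3 - <<'E'
from h import *
S=lambda u,v,z:ray('side',(195+u/3.6,135+v/3.6),z)
a,c=S(463,336,.07),S(214,399,.07)
o,th,r=fit([(.065,-.1),(-.065,-.1)],[a,c]);print(np.round(r*1000,1).tolist())
e=S(338,170,.07)-a;print('edge yaw',np.arctan2(e[1],e[0])-np.pi/2)
b=np.array([.6923,.0187]);t=-.0195;d=o-b
print('in bay',np.cos(t)*d[0]+np.sin(t)*d[1],-np.sin(t)*d[0]+np.cos(t)*d[1],th-t)
E
```

```text
[[0.2, -0.0], [-0.2, 0.0]]
edge yaw -0.02491247717762146
in bay -0.10465234309973928 0.0013208607940141791 -0.00854765475537406
```

```bash
python3 -m pendant '[[0.15,0,0.015,0,0,0,85],[0.15,0,0.015,0,0,0,85],[0.15,0,0.027,0,0,0,85],[0.15,0,0.027,0,0,0,85],[0.15,0,0.027,0,0,0,85],[0.15,0,0.027,0,0,0,85],[0.15,0,0.027,0,0,0,85],[0.15,0,0.027,0,0,0,85]]'
python3 -c "
from h import *
go((.6206,.0195,.010),-.0195,.18)"
```

```text
clock: 14.25
eef_pos: [0.5773, 0.0198, 0.0105]
tcp_rot: [-3.129, 0.032, -0.263]
ft_force: [-9.6, 1.1, -0.3]
finger_gap: 0.0853
grip_force: 5.0
t 14.25 pos [0.5773 0.0198 0.0105] F [-9.6  1.1 -0.3]
shift units [ 0.85 -0.01  0.16] turn units [-0.02  0.09 -0.01] shift units after turn [ 0.85 -0.01  0.17]
```

```bash
python3 -m pendant '[[0.12,0,0.022,0,0,0,85],[0.12,0,0.022,0,0,0,85],[0.12,0,0.022,0,0,0,85],[0.12,0,0.022,0,0,0,85],[0.1,0,0.018,0,0,0,85],[0.08,0,0.014,0,0,0,85],[0.06,0,0.011,0,0,0,85],[0.04,0,0.007,0,0,0,85]]'
python3 -m pendant '[[0.02,0,0.004,0,0,0,85],[0.02,0,0.004,0,0,0,85],[0.02,0,0.004,0,0,0,85],[0.01,0,0.002,0,0,0,85],[0,0,0,0,0,0,85],[0,0,0,0,0,0,85],[0,0,0,0,0,0,85],[0,0,0,0,0,0,85]]'
```

```text
clock: 15.25
eef_pos: [0.6157, 0.019, 0.0104]
tcp_rot: [-3.13, 0.032, -0.263]
ft_force: [-11.7, 0.5, 2.6]
finger_gap: 0.0847
grip_force: 5.9
clock: 16.25
eef_pos: [0.6168, 0.019, 0.0102]
tcp_rot: [-3.13, 0.032, -0.255]
ft_force: [-24.4, -0.5, 12.6]
finger_gap: 0.0851
grip_force: 12.2
```

The force rose to 24 N with the tool stalled, so the crate seems to be against the stop. I'll back off and check.

```bash
python3 -m pendant '[[-0.1,0,-0.018,0,0,0,85],[-0.4,0,-0.07,0,0,0,85],[-0.8,0,-0.14,0,0,0,85],[-0.8,0,-0.14,0,0,0,85],[-0.2,0,-0.9,0,0,0,85],[-0.2,0,-0.9,0,0,0,85],[-0.2,0,-0.9,0,0,0,85],[0,0,0,0,0,0,85]]'
python3 -c "
from h import *
import cv2
im=eyes.camera('side')[:,:,::-1][120:285,195:405]
cv2.imwrite('pics/c6.png',cv2.resize(im,None,fx=3.6,fy=3.6,interpolation=cv2.INTER_CUBIC))"
```

```text
clock: 17.25
eef_pos: [0.4628, 0.0216, 0.1415]
tcp_rot: [3.128, -0.033, 0.282]
ft_force: [0.7, 0.2, -0.0]
finger_gap: 0.0846
grip_force: 0.0
```

View pics/c6.png

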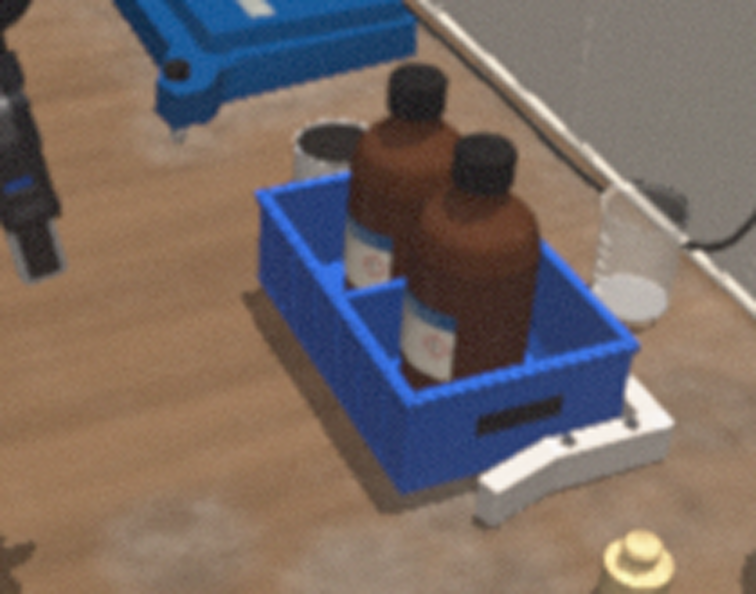

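The crate is in the bay. Its rim corners are at (258,193), (408,403) and (637,345); the bay's near back corner is at (673,423) and its tip at (488,487).

```bash
python3 - <<'E'
from h import *
S=lambda u,v,z:ray('side',(195+u/3.6,120+v/3.6),z)
o,th,r=fit([(-.065,.1),(.065,-.1),(-.065,-.1)],[S(258,193,.07),S(637,345,.07),S(408,403,.07)])
b=np.array([.6923,.0187]);t=-.0195;d=o-b
print(o,th,np.round(r*1000,1).tolist(),'in bay',np.cos(t)*d[0]+np.sin(t)*d[1],-np.sin(t)*d[0]+np.cos(t)*d[1],th-t, 'bay corner',S(673,423,.026)-b)
E
```

```text
[0.68731828 0.01965017] -0.021138857990357536 [[-0.1, -0.5], [-0.1, -0.1], [0.2, 0.7]] in bay -0.0049992986895359874 0.0008528500740919379 -0.001638857990357536 bay corner [ 0.07579287 -0.11897677]
```

Square and centred, but the estimate is x = -4 to -5 mm, and friction could explain the stall. I'll push once more, firmly, to make sure.

```bash
python3 -m pendant '[[0.2,0,0.9,0,0,0,85],[0.2,0,0.9,0,0,0,85],[0.2,0,0.88,0,0,0,85],[0.7,0,0.12,0,0,0,85],[0.7,0,0.12,0,0,0,85],[0.4,0,0.07,0,0,0,85],[0.2,0,0.035,0,0,0,85],[0,0,0,0,0,0,85]]'
python3 -m pendant '[[0.1,0,0.015,0,0,0,85],[0.1,0,0.015,0,0,0,85],[0.04,0,0.005,0,0,0,85],[0.03,0,0.003,0,0,0,85],[0.03,0,0.003,0,0,0,85],[0.02,0,0.002,0,0,0,85],[0,0,0,0,0,0,85],[0,0,0,0,0,0,85]]'
```

```text
clock: 18.3
eef_pos: [0.616, 0.0188, 0.0106]
tcp_rot: [-3.129, 0.033, -0.27]
ft_force: [-0.7, -0.2, -0.4]
finger_gap: 0.0848
grip_force: 0.0
clock: 19.3
eef_pos: [0.617, 0.019, 0.0103]
tcp_rot: [-3.131, 0.031, -0.22]
ft_force: [-76.5, -9.0, 49.2]
finger_gap: 0.0849
grip_force: 38.3
```

It held at 76 N with the TCP at x = 0.617, so the crate is against the stop. Now I'll back off and take a last look.

```bash
python3 -m pendant '[[-0.15,0,-0.025,0,0,0,85],[-0.15,0,-0.025,0,0,0,85],[-0.5,0,-0.09,0,0,0,85],[-0.8,0,-0.14,0,0,0,85],[-0.8,0,-0.14,0,0,0,85],[-0.2,0,-0.9,0,0,0,85],[-0.2,0,-0.9,0,0,0,85],[0,0,0,0,0,0,85]]'
python3 -c "
from h import *
import cv2
im=eyes.camera('side')[:,:,::-1][120:285,195:405]
cv2.imwrite('pics/c7.png',cv2.resize(im,None,fx=3.6,fy=3.6,interpolation=cv2.INTER_CUBIC))"
```

```text
clock: 20.3
eef_pos: [0.4758, 0.0216, 0.1]
tcp_rot: [-3.129, 0.033, -0.28]
ft_force: [0.3, 0.1, -0.1]
finger_gap: 0.0849
grip_force: 0.0
```

View pics/c7.png

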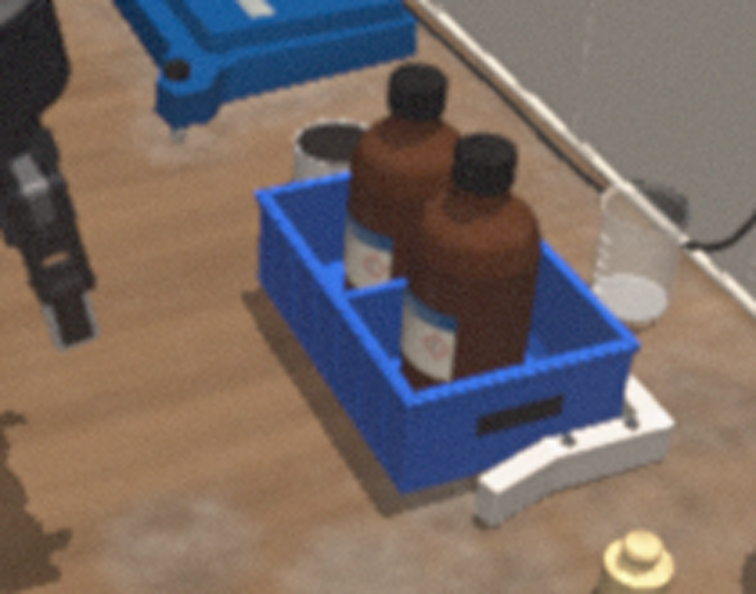

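The crate is unchanged, with rim corners at (258,193), (408,403) and (637,345). It is upright and seated, the robot is clear, and the tin and weight are where they started.

```bash
python3 -c "
from cell import hand_in
print(hand_in())"
```

```text
the job is handed in; nothing more can be done
None
```

I pushed the carrier into the bay until it held against the black stop under a 76 N push, then backed the robot clear and handed in at about 20 s; by camera it is square (0.002 rad), 1 mm off centre and 4–5 mm short of home along x (limit 6 mm, calibration about 2 mm), and no verdict came back.

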